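# Jack up the hinged gearbox plate and hold it

### The arm

A 6-joint arm with a two-finger parallel gripper is mounted at the origin on the work surface. World frame = base frame: x ahead of the robot, y to its left, z up, the work surface at z = 0. Lengths are in m, angles in rad, forces in N, time in s.
With the tool pointing down it reaches from about 0.425 to 0.95 m from the base axis. Payload 3.5 kg.
Tool frame: the origin (TCP) lies midway between the tips of the shut fingers; the grasp point (between the pads) lies 19 mm behind it; z points along the fingers, y is the line along which they close (so a half turn about z gives the same grasp; the last joint's range is limited). The gripper opens to 85 mm and grips with 20 to 120 N. Pads are 22 mm wide; open, the fingers measure 114 mm over their backs; the gripper's body (76 mm by 85 mm) begins 54 mm behind the grasp point. The pads swing forward as they close: fully open they stand 13 mm farther back than shut.
Start: joints at [1.057, 0.286, 1.577, -0, 1.279, -0.15], TCP at [0.24, 0.631, 0.231] pointing down, gripper open.
Joint ranges: [-2.77, 2.77], [-0.9, 2.22], [0.21, 2.48], [-1.53, 4.67], [0.24, 2.81], [-2.84, 2.84]. Speed limits (rad/s): [2.79, 2.79, 3.14, 3.14, 3.14, 3.14].

### API

Orientations are given as a unit quaternion [x, y, z, w].
In Python, from plant import ctrl gives the robot as it stands.
- The arm moves only by the tool send_rows, never from a script. Its argument "series" is a list that holds one entry, the list of rows, each a list of 7 numbers: the shift along the tool's x, y, z in cm, then the turn, a rotation vector about the tool's x, y, z in rad, then the opening, from -1 (shut) to 1 (fully open). In form: [[[x, y, z, rx, ry, rz, jaw], ...]]. A call has 1 to 10 rows; each row shifts and turns the commanded pose from where the row before left it, along the tool's axes as they then stand; what a row does not reach is not made up. A row lasts 1/8 s, in which the tool goes at most 62.5 mm and 10.7 degrees, less where a joint would pass 70% of its speed; a pose out of reach is approached as far as the arm can. A call is refused whole if a number of a shift passes 6.25 or a number of a turn 0.188, either way. A call with a gripper value outside its range is refused whole. The fingers move at their own pace and stop on an object; "force" is the grip in N (left out, the last holds). Time passes only in rows, so rows that do not move let the fingers close. It gives the time, the measured TCP pose, the force, the opening and the grip force at its end, in the units of the state.
- ctrl.get_state(): the state, without advancing time (a new reading comes with each control period).
- ctrl.read_camera(name): name is "scene" or "side" or "wrist"; returns a dict with "img" (400x640x3 uint8, red, green, blue), "fx", "fy", "cx", "cy" (pixels), "k1" (the pictures are not rectified: a ray, as slopes to the right and down, at radius r is drawn at 1 + k1 r^2 times it, then the intrinsics apply), "R" (3x3) and "t" (3): a world point X has camera coordinates R X + t; the wrist camera has in their place "hand_eye" (4x4, takes a point from camera to tool coordinates, whose origin is the TCP and whose axes are the flange's). Camera axes: x right, y down, z forward; pixel columns grow to the right and rows downward; lengths in m; the calibration is good to about 2 mm. A picture is of the moment at which its call begins: read the wrist's pose just before it. There is no depth.
- ctrl.sign_off(): hands the job in; it is judged then, once.
The state is a dict: "time": time; "qpos": joint angles; "dq": joint speeds; "joint_efforts": joint torques, N m; "eef_pos": TCP position; "tcp_rot": TCP orientation; "contact_force": force on the tool from outside, world axes, zero at the start; "wrist_torque": the same for the moment, N m; "opening": opening from 0.0 (shut) to 1.0 (fully open); "finger_force": force on a finger pad.
Only numpy, scipy, OpenCV 4.12 (cv2) and the standard library are available. Lean on these libraries where they do the work, as an engineer would, in place of code of your own. Each camera call takes 0.05 s, during which the arm holds its last target. There are 200 camera calls.

### The job

Raise the free edge of the gearbox's hinged plate for a workmate to pack: stand the lever jack on the bench with its saddle centred under the round, cross-marked lift pad, then pump one full trial stroke, handle right down so the plate lifts and then all the way back up. Press the handle right down again and finish while still holding it down with the gripper, the plate carried by the jack alone. Leave the other things on the bench where they are.

Things in the scene. Friction and masses are not known exactly. Their poses are not given: they have to be found in the camera images.
- jack: loose dark steel lever jack, 0.9 kg. Origin: on its underside, below the square tower's middle; x towards the saddle end, z up. Base 70 mm wide, 12 thick, from x -120 to +90 mm. Tower (grip it from above, across y): 40 (x) by 36 mm (y), top at z 105 mm; fingertips at z 60 mm or higher. Saddle axis at x +65 mm; handle towards -x. It can be carried or slid
- jack_saddle: the jack's saddle: flat round steel disc, 40 mm diameter, 12 mm thick. Origin: centre of its top face, at the jack's x = +65 mm and 76 mm above the jack's underside with the handle up. It rises straight up 50 mm per rad of handle, 30 mm in all, and sinks again with the handle
- jack_handle (a joint): pump handle, hinged across the jack's y in the tower at x 0, z 85 mm: 0 is fully up (lever sloping up 0.3 rad towards -x), 0.6 rad fully down at its stop (sloping down 0.3 rad). It does not lock: a spring and the load bring it back up within about 1 s when let go. Pressing the grip down takes 2 to 4 N free, up to about 12 N loaded
- handle_grip (a point): middle of the top face of the handle's black grip bar (36 mm along the lever, 70 across, 16 thick), the place to press down on: 110 mm from the hinge along the lever and 8 mm above its centre line. It is 125 mm above the bench with the handle up, about 60 mm fully down, moving round the hinge (under 10 mm to and fro)
- stand: fixed hinge pillars and timber blocks with the plate and gearbox. Origin: on the bench below the middle of the plate's front edge; x from that edge to the hinge (250 mm), z up. Plate 250 (x) by 320 mm (y), z 96 to 108 mm; gearbox from x 70 mm on, up to z 195 mm. At y -135 and +135 mm: square ears, 36 wide, stick out 38 mm; timbers, 50 wide, under the plate from x 20 mm
- lift_pad: lift point: round-nosed steel lug with a cross engraved on top, in the middle 100 mm of the plate's front edge, with a round 36 mm rubber pad under it. Origin: centre of the pad's underside, 88 mm above the bench at rest (12 mm over the lowered saddle), 33 mm before the edge; axes as the stand's. Lug: 22 mm to its nose, top 22 mm above (32 at the clamp). Load 9 to 17 N; full lift 18 mm
- bin: bystander, to be left alone: open black plastic bin, 150 x 100 x 60 mm (x, y, z); origin at the centre of its underside
- spray_can: bystander, to be left alone: upright spray can, 64 mm diameter, 160 mm tall; origin at the centre of its underside
- bearing: bystander, to be left alone: steel bearing ring lying flat, 52 mm outer and 24 mm inner diameter, 16 mm high; origin at the centre of its underside
- jar: bystander, to be left alone: small closed jar, 50 mm diameter, 60 mm tall; origin at the centre of its underside
- spanner: bystander, to be left alone: spanner lying flat along its x, about 200 mm long
- screwdriver: bystander, to be left alone: screwdriver lying along its x, about 200 mm long
- timber: bystander, to be left alone: softwood offcut, 100 x 70 x 45 mm; origin at the centre of its underside

How it is judged:
By the outcome, as a careful person would: the job done as asked, in the order asked, and still so for the second after the job is handed in, while the arm keeps its last pose, push and grip.
It also fails if it takes over 69 s, if anything falls off the work surface, if the arm or the gripper's body presses on something with over 40 N, if the wrist force passes 120 N, or if a joint passes its speed limit or range.

## Working session

There is one attempt and no reset: what is moved stays moved. The work goes in short steps, Python scripts to look and compute and a tool call to move; the robot and the scene stay as the last step left them, time stands still between calls to the robot, and variables do not carry over. Pictures are saved under pics/ and viewed, at most 10 in all, crops included, and the job is handed in when it is done.

Besides the shell and the picture viewer there is one more tool, called as name(argument=value, ...), one argument or row to a line, values as JSON. send_rows: Moves the arm, as the interface text tells. Its arguments: {"type":"object","properties":{"series":{"type":"array"},"force":{"type":"number"}},"required":["series"]}

```bash
mkdir -p pics; ls; cat > h.py <<'E'
import numpy as np, cv2, pickle
from scipy.spatial.transform import Rotation as Ro
from plant import ctrl
def shot(name,tag):
    s=ctrl.get_state(); c=ctrl.read_camera(name); 
    cv2.imwrite(f'pics/{tag}.png',c['img'][:,:,::-1])
    c['pos']=np.array(s['eef_pos']); c['q']=np.array(s['tcp_rot']); pickle.dump(c,open(f'{tag}.pkl','wb')); return c
def load(tag): return pickle.load(open(f'{tag}.pkl','rb'))
def pose(c):
    if 'R' in c and c['R'] is not None: R=np.array(c['R']);t=np.array(c['t']); return R.T,-R.T@t
    H=np.array(c['hand_eye']); Rt=Ro.from_quat(c['q']).as_matrix()
    return Rt@H[:3,:3], Rt@H[:3,3]+c['pos']
def ray(c,u,v):
    A,o=pose(c); K=np.array([[c['fx'],0,c['cx']],[0,c['fy'],c['cy']],[0,0,1]])
    p=cv2.undistortPoints(np.array([[[u,v]]],float),K,np.array([c['k1'],0,0,0.]))[0,0]
    d=A@np.array([p[0],p[1],1]); return o,d/np.linalg.norm(d)
def onz(c,u,v,z):
    o,d=ray(c,u,v); return o+d*(z-o[2])/d[2]
def proj(c,X):
    A,o=pose(c); p=A.T@(np.array(X)-o); a=p[:2]/p[2]; a=a*(1+c['k1']*(a@a)); return np.array([c['fx']*a[0]+c['cx'],c['fy']*a[1]+c['cy']])
E
python3 - <<'E'
from h import *
for n in ['scene','side','wrist']:
    c=shot(n,n+'0'); A,o=pose(c); print(n,o.round(3),A[:,2].round(2),c['fx'],c['k1'])
print(ctrl.get_state())
E
```

```text
pics
scene [ 1.364 -0.474  1.198] [-0.56  0.32 -0.76] 425.71695457481695 -0.11187759283271943
side [ 0.044 -0.721  0.659] [ 0.47  0.7  -0.54] 384.36271899926936 -0.014804428567077811
wrist [0.171 0.656 0.373] [ 0.27 -0.1  -0.96] 315.99049382686474 -0.059930855460944205
{'time': 0.15, 'qpos': array([ 1.05700540e+00,  2.86981453e-01,  1.57784532e+00,  3.65690431e-06,
        1.27864221e+00, -1.49994349e-01]), 'dq': array([-0.00039044, -0.00305417, -0.00353127, -0.00151511, -0.00078308,
       -0.00224311]), 'joint_efforts': array([ 9.70963374e-04, -4.06599748e+01, -2.93141681e+01, -1.27236881e-04,
        3.92346541e-03, -9.58452688e-06]), 'eef_pos': array([0.23988997, 0.63037489, 0.2302496 ]), 'tcp_rot': array([ 1.80897311e-01,  9.83501542e-01, -8.86394847e-04, -3.07339467e-04]), 'contact_force': array([-0.80366222,  0.32696159,  0.14103836]), 'wrist_torque': array([-0.02256969,  0.01100474,  0.029649  ]), 'finger_force': 0.0, 'opening': 0.998307578756197}
```

View pics/scene0.png

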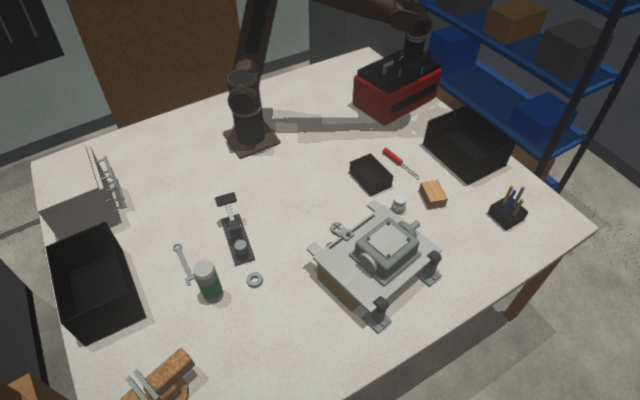

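View pics/side0.png

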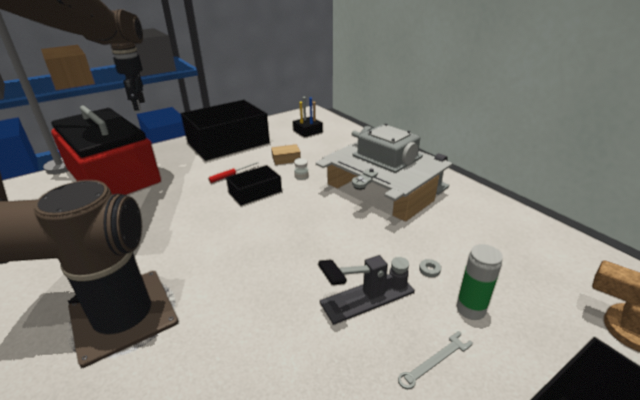

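The scene view shows the jack near (237,232) with its saddle at (240,246), and the lift lug at (338,230). In the side view the jack is near (370,285) and the lug near (361,181). The jar, bin and timber stand near the plate's far-left corner. I'll enlarge both for picking points.

```bash
python3 - <<'E'
import cv2,numpy as np
a=cv2.imread('pics/scene0.png');b=cv2.imread('pics/side0.png')
def cr(i,x,y,w,h): return cv2.resize(i[y:y+h,x:x+w],(400,300),interpolation=cv2.INTER_CUBIC)
o=np.vstack([np.hstack([cr(a,190,185,100,75+5)[:300],cr(a,300,195,160,120)]),np.hstack([cr(b,310,240,120,90),cr(b,310,120,160,120)])])
cv2.imwrite('pics/crop1.png',o)
E
```

```text
(no output)
```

View pics/crop1.png

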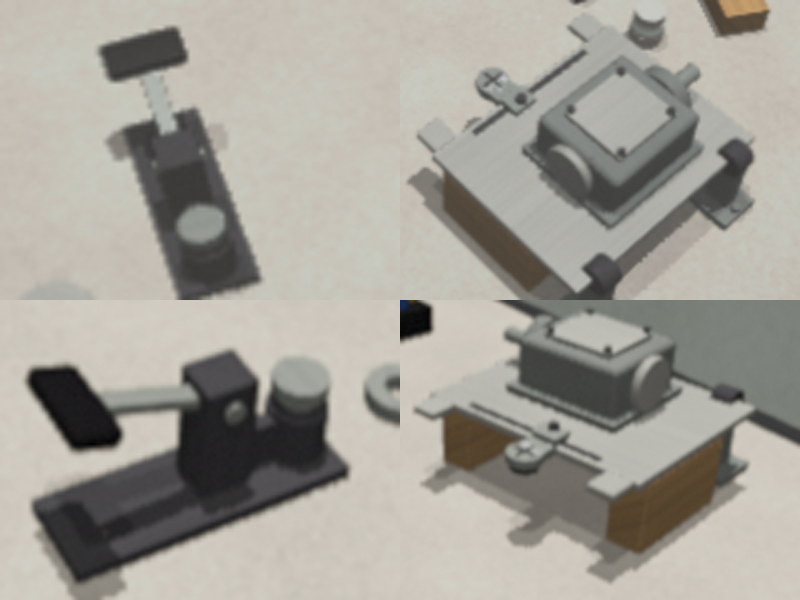

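```bash
python3 - <<'E'
from h import *
s=load('scene0');d=load('side0')
def tri(a,b):
    o1,d1=ray(s,*a);o2,d2=ray(d,*b)
    M=np.stack([d1,-d2],1);k=np.linalg.lstsq(M,o2-o1,rcond=None)[0]
    p,q=o1+k[0]*d1,o2+k[1]*d2; return ((p+q)/2).round(4),np.linalg.norm(p-q).round(4)
print('saddle',tri((240,244.7),(399.7,262.2)),onz(s,240,244.7,.076),onz(d,399.7,262.2,.076))
print('tower',tri((235,224.5),(375.4,261.3)),onz(s,235,224.5,.105),onz(d,375.4,261.3,.105))
print('cross',tri((336.4,227.8),(359.2,182)),onz(s,336.4,227.8,.11),onz(d,359.2,182,.11))
j=lambda a,x,y:(300+(x-400)/2.5,195+y/2.5)
k=lambda x,y:(310+(x-400)/2.5,120+(y-300)/2.5)
for n,p in dict(FL=(437,157),FR=(600,30),BR=(752,135),BL=(585,292)).items(): print('plate',n,onz(s,*j(0,*p),.108).round(4))
for n,p in dict(earL=(418,135),earLb=(440,118),earR=(570,25)).items(): print(n,onz(s,*j(0,*p),.108).round(4))
for n,p in dict(ear1=(415,411),ear1b=(440,414),ear2=(588,489),ear2b=(613,498)).items(): print('side',n,onz(d,*k(*p),.108).round(4))
for n,p in dict(a=(235.75,264.5),b=(255,258.9),c=(238.75,213.8),dd=(221,217.5)).items(): print('base scene',n,onz(s,*p,.012).round(4))
for n,p in dict(a=(320.5,300.9),b=(413.5,289.5),c=(333.4,320.4)).items(): print('base side',n,onz(d,*p,.012).round(4))
print('jar',onz(s,399,211,0),'can',onz(s,210,296,0),'bearing',onz(s,254.5,280,.016),'bin',onz(s,349,175,.06),onz(s,390,183,.06),onz(s,371,155,.06),'scr',onz(s,418,178,.01),onz(s,385,150,.01),'timber',onz(s,424,206,0),'spanner',onz(s,178,247,0),onz(s,190,282,0))
E
```

```text
saddle (array([ 0.5468, -0.2829,  0.0744]), np.float64(0.0004)) [ 0.54782695 -0.28296557  0.076     ] [ 0.54543396 -0.28431417  0.076     ]
tower (array([ 0.4836, -0.2693,  0.1011]), np.float64(0.0027)) [ 0.48587171 -0.26878882  0.105     ] [ 0.48053661 -0.27407774  0.105     ]
cross (array([0.6671, 0.0095, 0.1035]), np.float64(0.0017)) [0.67061694 0.00741738 0.11      ] [ 6.59542937e-01 -3.56253549e-04  1.10000000e-01]
plate FL [ 0.7336 -0.1107  0.108 ]
plate FR [0.67   0.1822 0.108 ]
plate BR [0.9086 0.2442 0.108 ]
plate BL [ 0.9752 -0.0605  0.108 ]
earL [ 0.6933 -0.1144  0.108 ]
earLb [ 0.6849 -0.0776  0.108 ]
earR [0.6419 0.1525 0.108 ]
side ear1 [0.6225 0.1643 0.108 ]
side ear1b [0.6429 0.1396 0.108 ]
side ear2 [ 0.6722 -0.0948  0.108 ]
side ear2b [ 0.6814 -0.1235  0.108 ]
base scene a [ 0.5678 -0.3174  0.012 ]
base scene b [ 0.5802 -0.2526  0.012 ]
base scene c [ 0.3724 -0.2195  0.012 ]
base scene dd [ 0.3553 -0.2823  0.012 ]
base side a [ 0.3697 -0.2267  0.012 ]
base side b [ 0.5614 -0.321   0.012 ]
base side c [ 0.3615 -0.2865  0.012 ]
jar [0.65293102 0.29610659 0.        ] can [ 0.62736227 -0.43576706  0.        ] bearing [ 0.65539604 -0.28969498  0.016     ] bin [0.45113227 0.20483678 0.06      ] [0.56367092 0.31255911 0.06      ] [0.40290614 0.3408876  0.06      ] scr [0.56311977 0.45875169 0.01      ] [0.36535811 0.445027   0.01      ] timber [0.68179717 0.39189205 0.        ] spanner [ 0.39108314 -0.4620912   0.        ] [ 0.54604447 -0.4738747   0.        ]
```

send_rows(
  series=[
    [[-1,-0.8,-3,0,0,0,1],[-3.9,-3.1,-3,0,0,0,1],[-3.9,-3.1,-1,0,0,0,1],[-3.9,-3.1,0,0,0,0,1],[-3.9,-3.1,0,0,0,0,1],[-3.9,-3.1,0,0,0,0,1],[-3.9,-3.1,0,0,0,0,1],[-3.9,-3.1,0,0,0,0,1],[-3.9,-3.1,0,0,0,0,1],[-3.9,-3.1,0,0,0,0,1]],
  ],
)

```text
time: 1.4
eef_pos: [0.4758, 0.2326, 0.3011]
tcp_rot: [0.181, 0.984, -0.0, -0.0]
contact_force: [1.3, 0.8, 0.1]
opening: 0.999
finger_force: 0.0
```

send_rows(
  series=[
    [[-3.9,-3.1,0,0,0,0,1],[-3.9,-3.1,0,0,0,0,1],[-3.9,-3.1,0,0,0,0,1],[-3.9,-3.1,0,0,0,0,1],[-3.9,-3.1,0,0,0,0,1],[-2,-1.6,0,0,0,-0.12,1],[0,0,0,0,0,-0.13,1],[0,0,0,0,0,-0.13,1],[0,0,0,0,0,0,1],[0,0,0,0,0,0,1]],
  ],
)

```text
time: 2.65
eef_pos: [0.6154, -0.002, 0.3011]
tcp_rot: [-0.007, 1.0, 0.0, -0.0]
contact_force: [0.6, 1.0, -0.6]
opening: 1.0
finger_force: 0.0
```

```bash
python3 - <<'E'
from h import *
c=shot('wrist','w1'); print(c['pos'],c['q'],ctrl.get_state()['time'],pose(c)[1])
print(proj(c,(.668,.008,.11)))
i=cv2.imread('pics/w1.png'); cv2.imwrite('pics/w1v.png',cv2.resize(i,(800,500)))
E
```

```text
[ 0.61535137 -0.00203569  0.30111873] [-7.24462197e-03  9.99973742e-01  1.97042264e-05 -1.73686939e-04] 2.7 [ 0.54203358 -0.00404519  0.44395243]
[322.94564379 219.36625264]
```

View pics/w1v.png

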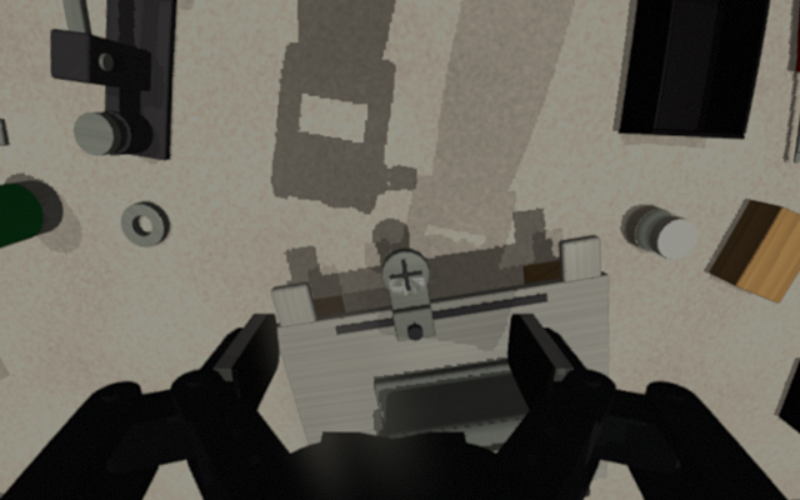

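Wrist view: the cross sits at about (405,272) in the enlarged picture, i.e. (324,217.7) raw. The saddle is at (98,133) and the ears' front corners at (272,290)/(308,285) and (560,242)/(597,237). I'll measure these, then go over the jack.

```bash
python3 - <<'E'
from h import *
c=load('w1'); f=lambda x,y,z:onz(c,x*.8-.1,y*.8-.1,z).round(4)
print('cross',f(405,272.5,.11)); 
E=[f(272,290,.108),f(308,285,.108),f(560,242,.108),f(597,237,.108)]
for e in E: print(e)
print('yaw ears',[-np.arctan2((b-a)[0],(b-a)[1]) for a,b in((E[0],E[2]),(E[1],E[3]),(E[0],E[3]))])
a,b=f(277,325,.108),f(608,275,.108); print('edge',a,b,-np.arctan2((b-a)[0],(b-a)[1]))
a,b=f(337,328,.108),f(546,297,.108); print('slot',-np.arctan2((b-a)[0],(b-a)[1]))
print('saddle',f(98,133,.076))
# local crop refine of nose
g=cv2.cvtColor(c['img'],cv2.COLOR_RGB2GRAY)[190:250,295:360]
h=cv2.HoughCircles(cv2.resize(g,None,fx=4,fy=4,interpolation=2),cv2.HOUGH_GRADIENT,1,50,param1=80,param2=20,minRadius=50,maxRadius=110)
if h is not None:
  for x,y,r in h[0][:3]: u,v=295+x/4-.4,190+y/4-.4; print('nose',u,v,r/4,onz(c,u,v,.11))
E
```

```text
cross [0.6662 0.009  0.11  ]
[ 0.6862 -0.1133  0.108 ]
[ 0.6806 -0.0795  0.108 ]
[0.6361 0.1472 0.108 ]
[0.6309 0.1806 0.108 ]
yaw ears [np.float64(0.19000252583428404), np.float64(0.18880445141337374), np.float64(0.18598472249964995)]
edge [ 0.7221 -0.1113  0.108 ] [0.6671 0.1973 0.108 ] 0.17637237477987958
slot 0.17467219900823958
saddle [ 0.546  -0.2781  0.076 ]
nose 324.225 219.225 18.45 [0.66780913 0.00943815 0.11      ]
```

send_rows(
  series=[
    [[2,-3,0,0,0,0.02,1],[3.5,-5,0,0,0,0.02,1],[3.5,-5,0,0,0,0.02,1],[3.5,-5,0,0,0,0.02,1],[2,-5,0,0,0,0.02,1],[0,-3,0,0,0,0.02,1],[0,0,0,0,0,0.03,1],[0,0,0,0,0,0,1],[0,0,0,0,0,0,1]],
  ],
)

```text
time: 3.82
eef_pos: [0.4621, -0.2573, 0.3013]
tcp_rot: [0.066, 0.998, 0.0, -0.0]
contact_force: [-0.2, 0.1, 0.4]
opening: 1.002
finger_force: 0.0
```

```bash
python3 - <<'E'
from h import *
c=shot('wrist','w2'); print(c['pos'],c['q'],ctrl.get_state()['time'],pose(c)[1])
i=cv2.imread('pics/w2.png'); cv2.imwrite('pics/w2v.png',cv2.resize(i,(800,500)))
E
```

```text
[ 0.46214904 -0.25729415  0.30130572] [ 6.60058016e-02  9.97819229e-01  1.45641934e-04 -7.99064914e-06] 3.875 [ 0.38941165 -0.24863312  0.44411655]
```

View pics/w2v.png

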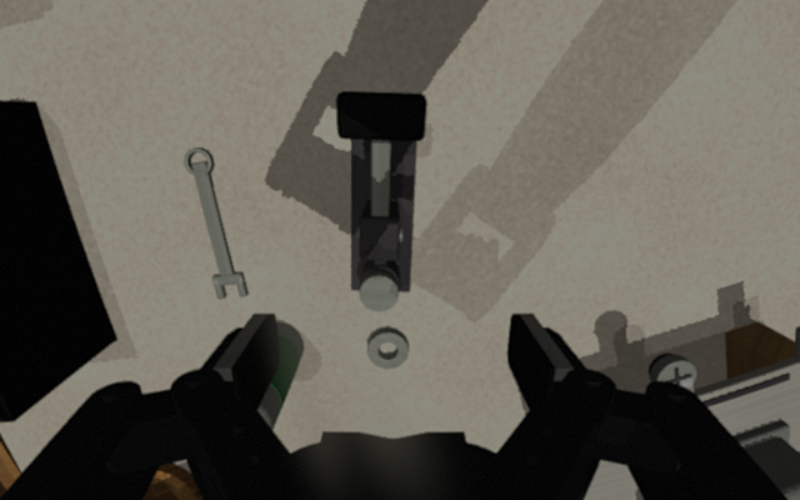

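Over the jack: the saddle is at (379,292), the grip bar centre at (382,116), and the base edges run from (351,290)/(410,290) up to (352,142)/(416,140).

```bash
python3 - <<'E'
from h import *
c=load('w2'); f=lambda x,y,z:onz(c,x*.8-.1,y*.8-.1,z).round(4)
S=f(379,292,.076);G=f(382,114,.125); print('saddle',S,'grip',G,'yaw',np.arctan2(*(S-G)[[1,0]]),np.linalg.norm((S-G)[:2]))
L=f(351,290,.012),f(352,142,.012);R=f(410,290,.012),f(416,140,.012)
for a,b in(L,R): print(a,b,np.arctan2(*(a-b)[[1,0]]))
print('front edge mid',(L[0]+R[0])/2, 'w',np.linalg.norm(L[0]-R[0]), np.arctan2(*(R[0]-L[0])[[1,0]])-np.pi/2)
yaw=-.165
for n in ['w1','w2']:
  pass
print('tower front top edge',f(361,218,.105),f(400,218,.105))
g=cv2.cvtColor(c['img'],cv2.COLOR_RGB2GRAY)[210:260,275:335]
h=cv2.HoughCircles(cv2.resize(g,None,fx=4,fy=4,interpolation=2),cv2.HOUGH_GRADIENT,1,50,param1=80,param2=20,minRadius=40,maxRadius=90)
if h is not None:
  for x,y,r in h[0][:3]: u,v=275+x/4-.4,210+y/4-.4; print('sad',u,v,r/4,onz(c,u,v,.076))
th=2*np.arctan2(c['q'][1],c['q'][0])-np.pi/2;print('tool x ang',2*np.arctan2(c['q'][1],c['q'][0]))
E
```

```text
saddle [ 0.5444 -0.2829  0.076 ] grip [ 0.3773 -0.2552  0.125 ] yaw -0.1642751456558356 0.16938034124419513
[ 0.5645 -0.3213  0.012 ] [ 0.3971 -0.2931  0.012 ] -0.16689184822308378
[ 0.5736 -0.2522  0.012 ] [ 0.404  -0.2254  0.012 ] -0.15672298634317686
front edge mid [ 0.56905 -0.28675  0.012  ] w 0.06969662832590971 -0.13093970094387264
tower front top edge [ 0.4606 -0.2859  0.105 ] [ 0.4651 -0.252   0.105 ]
sad 303.225 236.225 16.45 [ 0.54809497 -0.28325281  0.076     ]
tool x ang 3.0094850033781606
```

send_rows(
  series=[
    [[0,0,1,0,0,0.031,1],[-2.1,-1.15,3,0,0,0,1],[0,0,4,0,0,0,1],[0,0,4,0,0,0,1],[0,0,4,0,0,0,1],[0,0,3,0,0,0,1],[0,0,2,0,0,0,1],[0,0,0,0,0,0,1],[0,0,0,0,0,0,1]],
  ],
)

```text
time: 5.0
eef_pos: [0.4811, -0.2733, 0.092]
tcp_rot: [0.082, 0.997, -0.0, 0.0]
contact_force: [0.4, 0.1, 0.3]
opening: 1.0
finger_force: 0.0
```

```bash
python3 - <<'E'
from h import *
c=shot('wrist','w3'); print(c['pos'],c['q']); d=shot('side','s3')
i=cv2.imread('pics/w3.png'); j=cv2.imread('pics/s3.png')[200:350,290:450]
cv2.imwrite('pics/v3.png',np.hstack([cv2.resize(i,(480,300)),cv2.resize(j,(320,300),interpolation=2)]))
E
```

```text
[ 0.48108218 -0.273303    0.09196477] [ 8.22879657e-02  9.96608458e-01 -2.99405653e-04  4.26496130e-04]
```

View pics/v3.png

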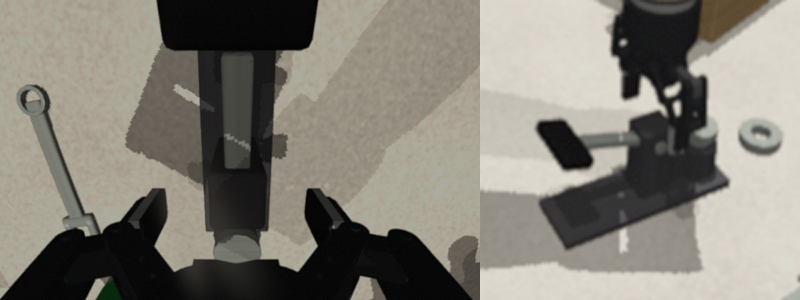

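The fingers straddle the tower symmetrically: the tower top is centred at column 240 of the left panel, with a finger on each side. Go down 3 cm and close.

send_rows(
  series=[
    [[0,0,1.5,0,0,0,1],[0,0,1.5,0,0,0,1],[0,0,0,0,0,0,0],[0,0,0,0,0,0,-1],[0,0,0,0,0,0,-1],[0,0,0,0,0,0,-1],[0,0,0,0,0,0,-1],[0,0,0,0,0,0,-1]],
  ],
  force=60,
)

```text
time: 6.1
eef_pos: [0.481, -0.273, 0.0618]
tcp_rot: [0.082, 0.997, 0.0, 0.0]
contact_force: [1.3, 3.5, 3.6]
opening: 0.413
finger_force: 62.5
```

send_rows(
  series=[
    [[0,0,-1,0,0,0,-1],[0,0,-2,0,0,0,-1],[0,1.5,-1,0,0,0,-1],[0.3,4,0,0,0,0,-1],[0.4,5,0,0,0,0,-1],[0.4,5,0,0,0,0,-1],[0.4,5,0,0,0,0,-1],[0.2,3.2,0,0,0,-0.06,-1],[0,1.5,0,0,0,-0.1,-1],[0,0,0,0,0,-0.1,-1]],
  ],
)

```text
time: 7.35
eef_pos: [0.5025, -0.0194, 0.0999]
tcp_rot: [-0.051, 0.999, 0.001, -0.002]
contact_force: [0.5, 0.3, -9.0]
opening: 0.418
finger_force: 62.3
```

send_rows(
  series=[
    [[0,0,0,0,0,-0.09,-1],[0,0,0,0,0,0,-1],[0,0,0,0,0,0,-1]],
  ],
)

```text
time: 7.72
eef_pos: [0.5035, -0.0213, 0.1007]
tcp_rot: [-0.092, 0.996, 0.0, -0.001]
contact_force: [-0.4, 0.5, -8.9]
opening: 0.416
finger_force: 62.4
```

```bash
python3 - <<'E'
from h import *
c=shot('wrist','w4'); print(c['pos'],c['q'],2*np.arctan2(c['q'][1],c['q'][0])-np.pi); d=shot('side','s4');e=shot('scene','c4')
i=c['img'];j=d['img'];k=e['img']
q=c['pos']; p=proj(d,q+[.08,.02,.0]).astype(int); r=proj(e,q+[.1,.02,0]).astype(int); print(p,r)
cr=lambda m,p,w,h,W,H:(cv2.resize(m[p[1]-h:p[1]+h,p[0]-w:p[0]+w],(W,H),interpolation=2))
cv2.imwrite('pics/v4.png',np.vstack([np.hstack([cr(j,p,80,60,400,300),cr(k,r,64,48,400,300)]),cv2.resize(i[180:300,160:480],(800,300),interpolation=2)])[:,:,::-1])
E
```

```text
[ 0.50349851 -0.02134183  0.10065359] [-9.19038020e-02  9.95767595e-01  2.32930433e-04 -7.30147224e-04] 0.18406739594178934
[337 193] [323 216]
```

View pics/v4.png

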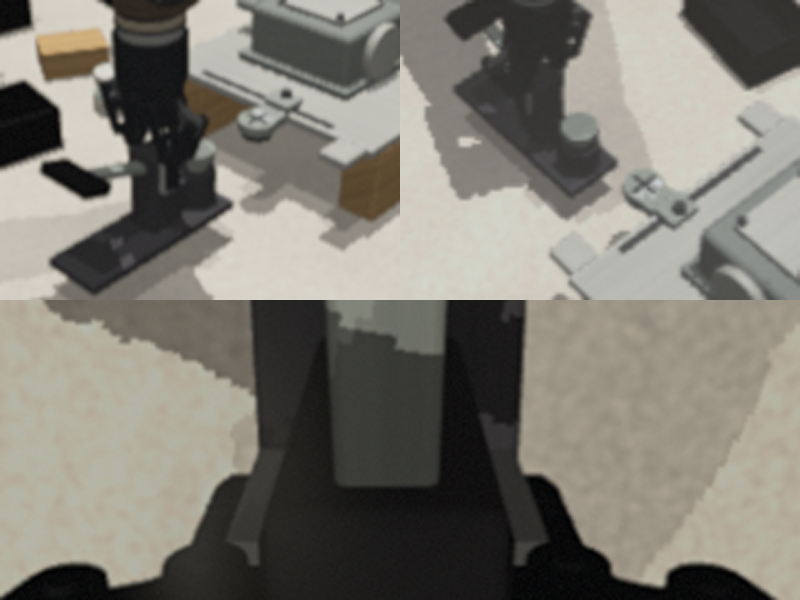

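The jack hangs level in the gripper with nothing near it. In the scene panel the saddle is at (579,128) and the cross at (645,185); in the side panel the saddle is at about (203,150) and the cross at (262,117).

```bash
python3 - <<'E'
from h import *
e=load('c4');d=load('s4');c=load('w4'); q=c['pos']; h=q[2]-.0618
def rel(cam,s,x): 
    S=onz(cam,*s,.076+h);X=onz(cam,*x,.11); return S,X,(X-S)[:2]
for cam,s,x in((e,(316.1,208.8),(337.2,227.0)),(d,(338,192.8),(361.6,179.6))):
    S,X,r=rel(cam,s,x); print(S,X,r)
a=.184; print('expected saddle',q[:2]+.065*np.array([np.cos(a),np.sin(a)]))
g=cv2.cvtColor(e['img'],cv2.COLOR_RGB2GRAY)
for u0,v0 in((316,209),(337,227)):
    k=cv2.resize(g[v0-14:v0+14,u0-14:u0+14],None,fx=8,fy=8,interpolation=2); _,m=cv2.threshold(k,0,255,cv2.THRESH_OTSU)
    n,l,st,ce=cv2.connectedComponentsWithStats(m); 
    for i in range(1,n): 
        if st[i,4]>800: print(u0-14+ce[i]/8-.44+[0,v0-14-u0+14],st[i])
E
```

```text
[ 0.57134463 -0.00995188  0.11485359] [0.66918072 0.01139102 0.11      ] [0.09783609 0.0213429 ]
[ 0.57152866 -0.01814953  0.11485359] [0.67375388 0.0062217  0.11      ] [0.10222522 0.02437123]
expected saddle [ 0.56740129 -0.0094492 ]
[320.98526817 204.70346964] [   71     0   153   224 23586]
[336.63893701 225.36294942] [    0     0   224   224 37465]
```

send_rows(
  series=[
    [[0,0,1.5,0,0,0,-1],[0,0,1.5,0,0,0,-1],[0,0,0.5,0,0,0,-1],[0,0,0,0,0,0,-1],[-2,0.05,0,0,0,0,-1],[-2.5,0.05,0,0,0,0,-1],[-2.5,0.05,0,0,0,0,-1],[-2,0,0,0,0,0,-1],[-1.1,0,0,0,0,0,-1],[0,0,0,0,0,0,-1]],
  ],
)

```text
time: 9.12
eef_pos: [0.6038, -0.0017, 0.0665]
tcp_rot: [-0.093, 0.996, -0.0, 0.0]
contact_force: [-0.8, 0.3, -8.5]
opening: 0.413
finger_force: 62.4
```

```bash
python3 - <<'E'
from h import *
d=shot('side','s5');e=shot('scene','c5'); print(d['pos'],ctrl.get_state()['contact_force'])
cr=lambda m,x,y,w,h,W,H:(cv2.resize(m[y:y+h,x:x+w],(W,H),interpolation=2))
cv2.imwrite('pics/v5.png',np.hstack([cr(d['img'],315,150,100,75,400,300),cr(e['img'],285,180,100,75,400,300)])[:,:,::-1])
E
```

```text
[ 0.60380986 -0.00167404  0.06652766] [-0.50262555  0.29493194 -9.00153461]
```

View pics/v5.png

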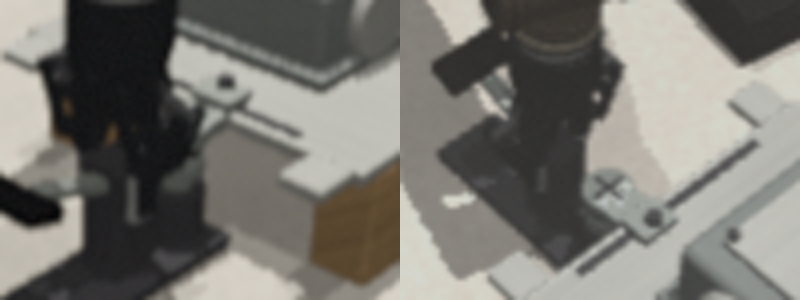

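send_rows(
  series=[
    [[0,0,0.3,0,0,0,-1],[0,0,0.15,0,0,0,-1],[0,0,0,0,0,0,-1]],
  ],
)

```text
time: 9.6
eef_pos: [0.6032, -0.0017, 0.0619]
tcp_rot: [-0.092, 0.996, -0.0, 0.0]
contact_force: [0.4, 0.2, -9.6]
opening: 0.415
finger_force: 62.3
```

send_rows(
  series=[
    [[0,0,0.1,0,0,0,-1],[0,0,0.1,0,0,0,-1],[0,0,0,0,0,0,-1]],
  ],
)

```text
time: 9.98
eef_pos: [0.6032, -0.0017, 0.0618]
tcp_rot: [-0.093, 0.996, -0.0, -0.001]
contact_force: [-7.6, 0.6, 3.8]
opening: 0.414
finger_force: 63.9
```

send_rows(
  series=[
    [[0,0,0,0,0,0,1],[0,0,0,0,0,0,1],[0,0,0,0,0,0,1],[0,0,0,0,0,0,1],[0,0,-2,0,0,0,1],[0,0,-4,0,0,0,1],[0,0,-4,0,0,0,1],[0,0,-4,0,0,0,1],[2.5,0,0,0,0,0,-1],[4,0,0,0,0,0,-1]],
  ],
)

```text
time: 11.22
eef_pos: [0.54, -0.0139, 0.2025]
tcp_rot: [-0.093, 0.996, -0.001, 0.002]
contact_force: [-0.9, 1.0, 0.6]
opening: 0.607
finger_force: 0.0
```

send_rows(
  series=[
    [[4,0,0,0,0,0,-1],[0,0,0,0,0,0,-1],[0,0,0,0,0,0,-1]],
  ],
)

```text
time: 11.6
eef_pos: [0.501, -0.0212, 0.2014]
tcp_rot: [-0.092, 0.996, -0.0, 0.001]
contact_force: [-1.0, 0.7, -0.3]
opening: 0.002
finger_force: 0.0
```

```bash
python3 - <<'E'
from h import *
d=shot('side','s6');e=shot('scene','c6');w=shot('wrist','w6'); s=ctrl.get_state(); print(s['time'],d['pos'],s['contact_force'],s['opening'])
cr=lambda m,x,y,w,h,W,H:(cv2.resize(m[y:y+h,x:x+w],(W,H),interpolation=2))
cv2.imwrite('pics/v6.png',np.vstack([np.hstack([cr(d['img'],310,150,100,75,400,300),cr(e['img'],275,175,100,75,400,300)]),cv2.resize(w['img'][60:320,160:480],(369,300)).repeat(1,0) if 0 else cv2.copyMakeBorder(cv2.resize(w['img'],(480,300)),0,0,160,160,cv2.BORDER_CONSTANT)])[:,:,::-1])
E
```

```text
11.75 [ 0.50096401 -0.02116371  0.20135543] [-0.24784763  0.0899225   0.62517017] -0.00010502692858690298
```

View pics/v6.png

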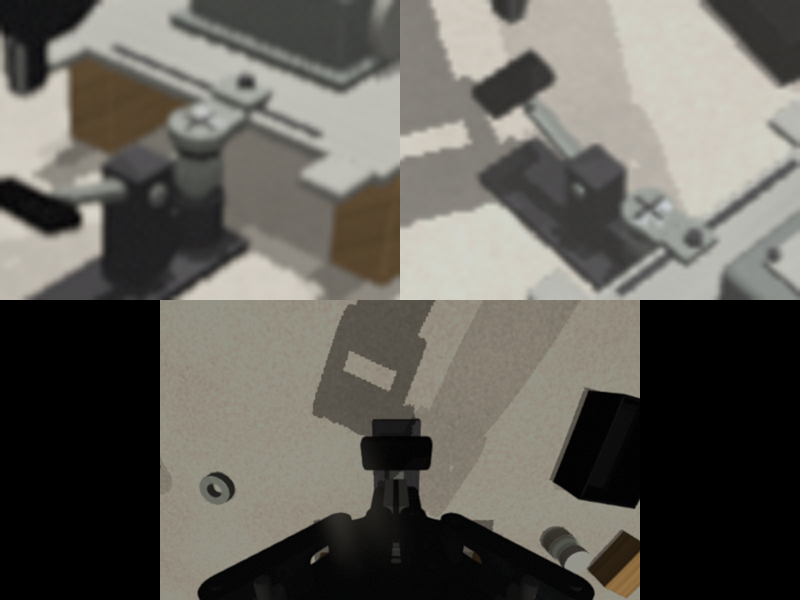

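The jack stands under the lug. In the side panel the saddle column (178 to 222) sits under the pad and the cross (199,122). In the scene panel the tower top is at (597,167) and the cross at (652,208). I'll check the offset numerically.

```bash
python3 - <<'E'
from h import *
d=load('s6');e=load('c6')
T=onz(e,324.0,216.5,.105);X=onz(e,337.8,226.8,.11);print('scene tower',T,'cross',X,(X-T)[:2],np.linalg.norm((X-T)[:2]))
T=onz(d,310+141/4,150+162/4,.105);X=onz(d,310+199/4,150+122/4,.11);print('side tower',T,'cross',X,(X-T)[:2],np.linalg.norm((X-T)[:2]))
S=np.array([.6032+.065*.983,-.0017+.065*.183]);print('saddle kin',S)
for P in((*S,.07),(*S,.088),(*S,.11),(.667,.009,.11)):print(proj(d,P))
print('expected',.065*np.array([.983,.183]))
E
```

```text
scene tower [ 6.06361726e-01 -2.95210445e-04  1.05000000e-01] cross [0.66948452 0.01349755 0.11      ] [0.06312279 0.01379277] 0.06461213070638003
side tower [ 0.60448747 -0.00744376  0.105     ] cross [0.66620207 0.00532534 0.11      ] [0.0617146 0.0127691] 0.06302175237318476
saddle kin [0.667095 0.010195]
[358.3836736  191.63396642]
[358.61802374 186.33020472]
[358.90979614 179.72035247]
[359.14919499 179.8984801 ]
expected [0.063895 0.011895]
```

send_rows(
  series=[
    [[0,0,3,0,0,0,-1],[0,0,3,0,0,0,-1],[0,0,1.4,0,0,0,-1],[0.15,0,0.8,0,0,0,-1],[0.2,0,0.8,0,0,0,-1],[0.2,0,0.8,0,0,0,-1],[0.15,0,0.8,0,0,0,-1],[0,0,0.8,0,0,0,-1],[0,0,0.8,0,0,0,-1],[-0.1,0,0.8,0,0,0,-1]],
  ],
)

```text
time: 13.0
eef_pos: [0.4954, -0.0222, 0.0716]
tcp_rot: [-0.093, 0.996, -0.0, 0.001]
contact_force: [-2.4, 1.6, 10.6]
opening: 0.001
finger_force: 5.2
```

send_rows(
  series=[
    [[-0.1,0,0.6,0,0,0,-1],[-0.05,0,0.3,0,0,0,-1],[0,0,0.2,0,0,0,-1],[0,0,0,0,0,0,-1],[0,0,0,0,0,0,-1]],
  ],
)

```text
time: 13.62
eef_pos: [0.4972, -0.0219, 0.0613]
tcp_rot: [-0.093, 0.996, -0.0, 0.001]
contact_force: [-2.6, 2.5, 13.0]
opening: 0.005
finger_force: 6.3
```

send_rows(
  series=[
    [[0,0,0.1,0,0,0,-1],[0,0,0.1,0,0,0,-1],[0,0,0,0,0,0,-1],[0,0,0,0,0,0,-1]],
  ],
)

```text
time: 14.12
eef_pos: [0.4974, -0.0219, 0.0607]
tcp_rot: [-0.093, 0.996, -0.0, 0.001]
contact_force: [-6.6, 2.6, 20.4]
opening: 0.005
finger_force: 10.7
```

```bash
python3 - <<'E'
from h import *
d=shot('side','s7'); s=ctrl.get_state(); print(d['pos'],s['contact_force'])
a=cv2.imread('pics/s6.png');b=cv2.imread('pics/s7.png');g=lambda i:cv2.cvtColor(i,cv2.COLOR_BGR2GRAY)
t=g(a)[168:195,350:376]
r=cv2.matchTemplate(g(b)[150:205,330:396],t,cv2.TM_CCOEFF_NORMED); print(cv2.minMaxLoc(r),'was',(20,18))
S=(.6675,.0095);print(proj(d,(*S,.11)),proj(d,(*S,.128)))
# tower top template for jack shift
t=g(a)[183:200,335:352]; r=cv2.matchTemplate(g(b)[173:210,325:362],t,cv2.TM_CCOEFF_NORMED); print(cv2.minMaxLoc(r),'was',(10,10))
E
```

```text
[ 0.49741626 -0.0219385   0.06069561] [-7.60680623  2.27947164 20.89205116]
(-0.35096195340156555, 0.8823990821838379, (40, 0), (20, 13)) was (20, 18)
[359.17408915 179.77688543] [359.41972523 174.26066856]
(-0.5009922385215759, 0.5909724831581116, (0, 3), (13, 15)) was (10, 10)
```

send_rows(
  series=[
    [[0.1,0,-0.8,0,0,0,-1],[0.1,0,-0.8,0,0,0,-1],[0.05,0,-0.8,0,0,0,-1],[0,0,-0.8,0,0,0,-1],[0,0,-0.8,0,0,0,-1],[-0.1,0,-0.8,0,0,0,-1],[-0.2,0,-0.8,0,0,0,-1],[-0.2,0,-0.8,0,0,0,-1],[-0.15,0,-1,0,0,0,-1],[0,0,-1,0,0,0,-1]],
  ],
)

```text
time: 15.42
eef_pos: [0.4991, -0.021, 0.1409]
tcp_rot: [-0.092, 0.996, 0.0, -0.001]
contact_force: [-0.3, 0.8, -0.1]
opening: 0.003
finger_force: 0.0
```

send_rows(
  series=[
    [[0,0,-1.5,0,0,0,-1],[0,0,-1.5,0,0,0,-1],[0,0,0,0,0,0,-1],[0,0,0,0,0,0,-1],[0,0,0,0,0,0,-1],[0,0,0,0,0,0,-1],[0,0,0,0,0,0,-1],[0,0,0,0,0,0,-1],[0,0,0,0,0,0,-1],[0,0,0,0,0,0,-1]],
  ],
)

```text
time: 16.68
eef_pos: [0.4996, -0.0211, 0.1708]
tcp_rot: [-0.092, 0.996, -0.0, 0.0]
contact_force: [-0.4, 0.9, -0.5]
opening: 0.001
finger_force: 0.0
```

```bash
python3 - <<'E'
from h import *
d=shot('side','s8');e=shot('scene','c8'); s=ctrl.get_state(); print(s['time'],d['pos'],s['contact_force'])
G=lambda n:cv2.cvtColor(cv2.imread(f'pics/{n}.png'),cv2.COLOR_BGR2GRAY)
def m(a,b,x,y,w,h,p=8):
    A=cv2.resize(G(a)[y:y+h,x:x+w],None,fx=4,fy=4,interpolation=2);B=cv2.resize(G(b)[y-p:y+h+p,x-p:x+w+p],None,fx=4,fy=4,interpolation=2)
    _,v,_,l=cv2.minMaxLoc(cv2.matchTemplate(B,A,cv2.TM_CCOEFF_NORMED)); return v,l[0]/4-p,l[1]/4-p
print('cross side',m('s6','s8',350,168,26,27),'tower side',m('s6','s8',335,183,17,17),'grip',m('s6','s8',310,190,22,20))
print('scene cross',m('c6','c8',328,217,24,20),'tower',m('c6','c8',314,208,20,22))
E
```

```text
16.775 [ 0.49961953 -0.0210919   0.1708474 ] [ 0.33055625  0.21849852 -0.17451291]
cross side (0.9994802474975586, 0.0, 0.0) tower side (0.995118260383606, 0.0, 0.0) grip (0.9983668327331543, 0.0, 0.0)
scene cross (0.992458164691925, 0.0, 0.0) tower (0.9989724159240723, 0.0, 0.0)
```

send_rows(
  series=[
    [[0,0,2,0,0,0,-1],[0,0,1.6,0,0,0,-1],[0,0,0.8,0,0,0,-1],[0.2,0,0.8,0,0,0,-1],[0.2,0,0.8,0,0,0,-1],[0.2,0,0.8,0,0,0,-1],[0.1,0,0.8,0,0,0,-1],[0,0,0.8,0,0,0,-1],[0,0,0.8,0,0,0,-1],[-0.1,0,0.8,0,0,0,-1]],
  ],
)

```text
time: 18.02
eef_pos: [0.4939, -0.0223, 0.0718]
tcp_rot: [-0.093, 0.996, -0.0, -0.0]
contact_force: [-4.1, 0.5, 9.9]
opening: 0.002
finger_force: 5.2
```

send_rows(
  series=[
    [[-0.05,0,0.6,0,0,0,-1],[-0.05,0,0.3,0,0,0,-1],[0,0,0.2,0,0,0,-1],[0,0,0.15,0,0,0,-1],[0,0,0,0,0,0,-1],[0,0,0,0,0,0,-1],[0,0,0,0,0,0,-1],[0,0,0,0,0,0,-1]],
  ],
)

```text
time: 19.02
eef_pos: [0.4958, -0.022, 0.0606]
tcp_rot: [-0.093, 0.996, -0.0, 0.001]
contact_force: [-6.4, 2.4, 15.1]
opening: 0.0
finger_force: 7.6
```

```bash
python3 - <<'E'
from h import *
d=shot('side','s9');e=shot('scene','c9'); s=ctrl.get_state(); print(s['time'],d['pos'],s['contact_force'])
G=lambda n:cv2.cvtColor(cv2.imread(f'pics/{n}.png'),cv2.COLOR_BGR2GRAY)
def m(a,b,x,y,w,h,p=8):
    A=cv2.resize(G(a)[y:y+h,x:x+w],None,fx=4,fy=4,interpolation=2);B=cv2.resize(G(b)[y-p:y+h+p,x-p:x+w+p],None,fx=4,fy=4,interpolation=2)
    _,v,_,l=cv2.minMaxLoc(cv2.matchTemplate(B,A,cv2.TM_CCOEFF_NORMED)); return v,l[0]/4-p,l[1]/4-p
print('cross side',m('s6','s9',350,168,26,27),'vs stroke1',m('s7','s9',350,163,26,27),m('s7','s9',335,183,17,17))
cr=lambda m,x,y,w,h,W,H:(cv2.resize(m[y:y+h,x:x+w],(W,H),interpolation=2))
cv2.imwrite('pics/v9.png',np.hstack([cr(d['img'],310,150,100,75,400,300),cr(e['img'],275,175,100,75,400,300)])[:,:,::-1])
E
```

```text
19.125 [ 0.4957856  -0.02201283  0.0606448 ] [-4.55260964  2.62273279 15.37174612]
cross side (0.9094514846801758, 0.5, -5.25) vs stroke1 (0.9932399392127991, 0.0, 0.0) (0.988616943359375, 0.0, 0.0)
```

View pics/v9.png

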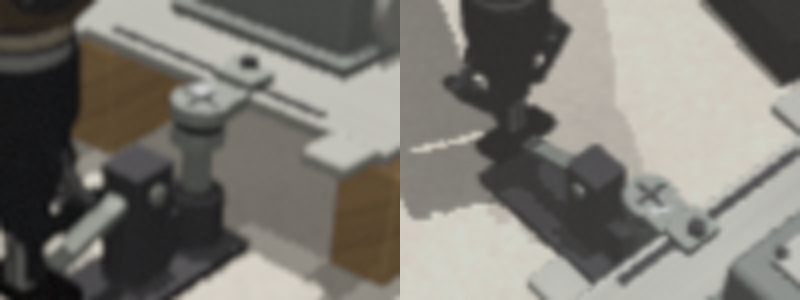

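The saddle is raised squarely under the pad, with the plate up by the same 5 px as in the trial stroke. I'll press 1 mm more to be firmly on the stop, then hand in.

send_rows(
  series=[
    [[0,0,0.1,0,0,0,-1],[0,0,0,0,0,0,-1],[0,0,0,0,0,0,-1],[0,0,0,0,0,0,-1]],
  ],
)

```text
time: 19.62
eef_pos: [0.4959, -0.022, 0.0603]
tcp_rot: [-0.093, 0.996, 0.0, 0.001]
contact_force: [-6.1, 2.3, 19.0]
opening: 0.004
finger_force: 9.8
```

```bash
python3 -c "
from plant import ctrl
s=ctrl.get_state();print(s['time'],s['eef_pos'],s['contact_force']);print(ctrl.sign_off())"
```

```text
19.625 [ 0.49586549 -0.02200767  0.06033866] [-6.08848613  2.33126047 18.97204072]
the job is handed in; nothing more can be done
None
```

Handed in at 19.6 s: the jack's saddle sits within about 2 mm of the pad's centre, one full trial stroke is done, and the gripper is holding the handle down on its stop with the plate raised on the jack.

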